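Dose the walnut finials for a birdhouse kit

TASK

First clear the glue bottle from under the chute of the dosing wheel and stand it in the free bay of the bottle caddy, then put the plywood kit box under the chute in its place. Turn the wheel to bring each dark walnut ball in turn over the drop hole and tip it out into the box with the red lever, leaving all the pale beech balls in the wheel; they are freshly oiled, so keep the hand off the balls in the wheel. When every walnut ball is in the box, set the box down in the middle of the green mat with the balls in it, and leave the lever upright and the oil bottle and the screw jar standing.

Things in the scene. Friction and masses are not known exactly. Their poses are not given: they have to be found in the camera images.
- dosing_stand: The dosing machine: plywood stand, aluminium deck 210 mm square (its top 162 mm above the bench), a flat blue wheel on the deck and a steel chute under it. Origin on the bench under the wheel's axis. Its -y axis points out along the chute; its x axis is the way the tipping lever is pushed (across the chute).
- wheel_hub (a point): Wheel axis at the wheel's top face (187 mm up). Wheel 195 mm wide, 24 mm thick; 8 square pockets 36 x 36 mm go right through it, centred 72 mm from the axis every 45 deg. This point turns with the wheel: its x axis points at the crank and at a pocket beyond it. Balls lie in the pockets on the deck, some 3 mm loose, and ride along as the wheel turns.
- dosing_wheel (a joint): Turn of the wheel since the start, rad, counter-clockwise from above positive. It turns both ways without end and stays where it is left (friction about 0.05 N m).
- crank_mid (a point): Middle of the wheel's crank handle: a black upright round grip, 23 mm thick, 46 mm tall, spinning freely on its pin, 40 mm from the wheel's axis. This point is 27 mm above the wheel's top face. Grasp it from above and lead it in a circle about the hub to turn the wheel.
- drop_hole (a point): Centre of the 50 x 50 mm drop hole in the deck, level with the deck top, 72 mm from the wheel's axis on the chute side. The lever's flap closes it from below. A ball drops when its pocket is centred over the hole (within about 5 mm) and the flap is tipped.
- tip_lever (a joint): Angle of tipping lever and flap, rad: 0 = lever upright, flap closed (a spring holds it); at most 1.2 = flap hanging open. From about 0.9 a ball in the pocket above drops out. It springs back by itself when let go; at the knob it takes about 1 N at first, 3 N at the end.
- lever_knob (a point): Centre of the red ball knob, 22 mm, on top of the upright tipping lever (10 mm steel rod) beside the chute; 72 mm above the lever's hinge line. Pushed along the stand's +x axis it swings over and down, in an arc about the hinge line.
- lever_hinge (a point): Point on the lever's level hinge line, at the foot of its rod, 157 mm above the bench and 131 mm from the wheel's axis measured along the chute. The hinge line runs along the chute (the stand's y axis).
- chute_lip (a point): Middle of the lower end of the chute's floor, 70 mm above the bench, where the balls roll out. The spout there is about 40 mm wide, its walls 24 mm high. The chute rises at 18 degrees from here to the machine, whose deck edge is 57 mm behind the lip.
- catch_spot (a point): Spot on the bench 36 mm beyond the lip in plan. With the kit box's middle here and its length along the chute, the lip hangs over one end of the box and the balls fall in (15 mm in or out along the chute and 8 mm sideways also works). At the start the glue bottle stands about here.
- kit_box_mid (a point): Centre (26 mm up, half its height) of the loose open plywood kit box: 120 mm long (its x axis), 64 mm wide (its y axis), 52 mm tall, walls and floor 5 mm, about 0.16 kg. It can be gripped across its width; under the chute, grip it towards its outer end to keep the hand clear of the spout.
- mat_mid (a point): Centre of the top of the green square mat, 180 x 180 x 3 mm, fixed to the bench.
- glue_mid (a point): Centre (47 mm up, half its height) of the yellow glue bottle: round, 56 mm across, 95 mm tall with its narrower neck and orange cap, about 0.2 kg. Its z axis points to the cap.
- free_bay (a point): Centre of the floor (5 mm above the bench) of the free bay of the bottle caddy, a fixed shallow wooden tray 96 x 190 mm, rim 22 mm high, with two bays of 86 x 87 mm side by side along its y axis (this point's y axis). An amber oil bottle stands in the other bay, 93 mm along +y.
- oil_center (a point): Middle of the amber oil bottle in the caddy (50 mm across, 95 mm tall), 47 mm above its foot. Leave it standing.
- jar_mid (a point): Middle of a small white screw jar (44 mm across, 55 mm tall) on the bench between machine and caddy, 27 mm above its foot. Leave it standing.
- walnut1_center (a point): Centre of a dark walnut ball, 30 mm across, about 10 g, lying in one of the wheel's pockets (centre 177 mm above the bench); two to four of the walnut balls are there, the others absent (None).
- walnut2_center (a point): Centre of a dark walnut ball, 30 mm across, about 10 g, lying in one of the wheel's pockets (centre 177 mm above the bench); two to four of the walnut balls are there, the others absent (None).
- walnut3_center (a point): Centre of a dark walnut ball, 30 mm across, about 10 g, lying in one of the wheel's pockets (centre 177 mm above the bench); two to four of the walnut balls are there, the others absent (None).
- walnut4_center (a point): Centre of a dark walnut ball, 30 mm across, about 10 g, lying in one of the wheel's pockets (centre 177 mm above the bench); two to four of the walnut balls are there, the others absent (None).
- beech1_center (a point): Centre of a pale beech ball, 30 mm across, about 10 g, lying in one of the wheel's pockets. Stays in the wheel.
- beech2_center (a point): Centre of a pale beech ball, 30 mm across, about 10 g, lying in one of the wheel's pockets. Stays in the wheel.
- beech3_center (a point): Centre of a pale beech ball, 30 mm across, about 10 g, lying in one of the wheel's pockets. Stays in the wheel.

How it is judged:
By the outcome, as a careful person would: the job done as asked, in the order asked, and still so for the second after the job is handed in, with the robot touching nothing.
Of walnut1, walnut2, walnut3, walnut4 only 2 to 4 are there at a start; the rules pass over those that are not, and their reading is None.
At some moment in a run one of kit_box may be knocked a few centimetres aside while the robot is not near it.
It also fails if it takes over 210 s, if anything falls off the work surface, if the arm or the gripper's body presses on something with over 40 N, if the wrist force passes 120 N, or if a joint passes its speed limit or range.

ROBOT

A 6-joint arm with a two-finger parallel gripper is mounted at the origin on the work surface. World frame = base frame: x ahead of the robot, y to its left, z up, the work surface at z = 0. Lengths are in m, angles in rad, forces in N, time in s.
With the tool pointing down it reaches from about 0.375 to 0.925 m from the base axis. Payload 5.7 kg.
Tool frame: the origin (TCP) lies midway between the tips of the shut fingers; the grasp point (between the pads) lies 19 mm behind it; z points along the fingers, y is the line along which they close (so a half turn about z gives the same grasp; the last joint's range is limited). The gripper opens to 88 mm and grips with 3 to 60 N. Pads are 20 mm wide; open, the fingers measure 115 mm over their backs; the gripper's body (75 mm by 178 mm) begins 61 mm behind the grasp point.
Start: joints at [1.143, 0.359, 1.51, -0, 1.272, -0.115], TCP at [0.185, 0.571, 0.223] pointing down, gripper open.
Joint ranges: [-2.97, 2.97], [-1.01, 2.36], [0.21, 2.38], [-0.96, 4.11], [0.2, 2.71], [-2.98, 2.98]. Speed limits (rad/s): [2.39, 2.39, 3.14, 3.14, 3.14, 3.14].

INTERFACE

Orientations are given as a unit quaternion [x, y, z, w].
In Python, from bench import move_ptp, servo_line, goto_joints, move_gripper, sleep, inverse_kinematics, capture, PlanningError, close_job, spot_in, silhouettes, current_clock, current_joint_pos, current_qvel, current_joint_torque, current_position, current_orientation, current_force, current_torque, current_finger_gap, current_grip_force gives the robot as it stands. Calls block until the motion is done:
- move_ptp(position, orientation): joint-space move of the TCP to a pose.
- servo_line(position, orientation=None, rate=0.15, contact_N=None): straight line of the TCP; orientation=None keeps the orientation; rate is the mean speed in m/s. With contact_N (N) it stops when the force on the tool has changed by that much, and returns True; else False.
- goto_joints(angles): joint-space move.
- move_gripper(opening): finger opening in m; the grip force is fixed at half the most; returns when the fingers have stopped.
- sleep(seconds).
- inverse_kinematics(position, orientation): joint angles nearest the present ones, or None.
- capture(name): name is "scene" or "top" or "wrist"; returns a dict with "image" (420x560x3 uint8, blue, green, red), "range_z" (420x560 float32, m along the optical axis (not along the pixel's ray), 0 where there is no reading), "intrinsics" (3x3 intrinsics, pixels), "R" (3x3) and "t" (3): a world point X has camera coordinates R X + t. Camera axes: x right, y down, z forward; pixel columns grow to the right and rows downward; lengths in m; the calibration is good to about 2 mm. A picture is of the moment at which its call begins.
A pose or a line that the arm cannot do raises PlanningError and nothing moves.
- close_job(): hands the job in; it is judged then, once.
Trained networks look in the newest picture that a camera, given by its name, has taken for a name from the list of things; names that differ only in an ending like _2 or _b are one class to them, and where a whole thing is asked for, a point or a joint stands for the part that bears it (a point fixed in the world has none). Each returns a list of dicts, best first, with "conf" (0 to 1); they miss things now and then, are a little off and sometimes report something else, mostly with a low value. They report only what shows in the picture. A call takes as long as a camera call.
- spot_in(camera, query): "xy" ([column, row] in pixels, amid what is visible of it).
- silhouettes(camera, query): "region" (420x560 bool, what is visible of it) and "xy" ([column, row] in pixels, amid what is visible of it).
Readings, each from a call of its own:
- current_clock(): time.
- current_joint_pos(): joint angles.
- current_qvel(): joint speeds.
- current_joint_torque(): joint torques, N m.
- current_position(): TCP position.
- current_orientation(): TCP orientation.
- current_force(): force on the tool from outside, world axes, zero at the start.
- current_torque(): the same for the moment, N m.
- current_finger_gap(): finger opening in m.
- current_grip_force(): force on a finger pad.
Only numpy, scipy, OpenCV 4.12 (cv2) and the standard library are available. Lean on these libraries where they do the work, as an engineer would, in place of code of your own. Each camera call takes 0.05 s, during which the arm holds its last target. There are 200 camera calls.

## Working session

There is one attempt and no reset: what is moved stays moved. The work goes in short steps, each a Python script; the robot and the scene stay as the last script left them, time stands still between calls to the robot, and variables do not carry over. Pictures are saved under pics/ and viewed, at most 14 in all, crops included, and the job is handed in when it is done.

```bash
ls; mkdir -p pics; cat > h.py <<'E'
import numpy as np, cv2
from bench import *
def px2w(c,xy,z=None):
    K,R,t=c["intrinsics"],c["R"],c["t"]
    u,v=xy
    if z is None:
        d=c["range_z"][int(v)-1:int(v)+2,int(u)-1:int(u)+2]; d=d[d>0]
        if len(d)==0: return None
        return R.T@(np.median(d)*np.linalg.inv(K)@[u,v,1]-t)
    r=R.T@(np.linalg.inv(K)@[u,v,1]); o=-R.T@t
    return o+r*(z-o[2])/r[2]
def w2px(c,X):
    p=c["intrinsics"]@(c["R"]@np.asarray(X)+c["t"]); return p[:2]/p[2]
def cloud(c):
    K,R,t=c["intrinsics"],c["R"],c["t"]
    v,u=np.mgrid[:420,:560]; P=np.stack([u,v,np.ones_like(u)],-1)@np.linalg.inv(K).T*c["range_z"][...,None]
    return (P-t)@R
def q(yaw):  # tool down; tool y axis at world angle yaw
    # R = [x, y, z] with z=-Z, y=(cos,sin,0), x=y cross z
    from scipy.spatial.transform import Rotation as Ro
    y=np.array([np.cos(yaw),np.sin(yaw),0]); z=np.array([0,0,-1.]); x=np.cross(y,z)
    return Ro.from_matrix(np.stack([x,y,z],1)).as_quat()
E
python3 - <<'E'
from h import *
import sys
print(current_orientation(), current_clock())
for n in ("scene","top"):
    c=capture(n); cv2.imwrite(f"pics/{n}0.png",c["image"]); print(n,-c["R"].T@c["t"])
    P=cloud(c)
    for k in "dosing_stand dosing_wheel crank_mid tip_lever lever_knob kit_box_mid mat_mid glue_mid free_bay oil_center jar_mid walnut1_center beech1_center chute_lip drop_hole".split():
        try: r=spot_in(n,k)
        except Exception as e: print(k,e); continue
        for d in r[:5]:
            w=px2w(c,d["xy"]); print(k,round(d["conf"],2),np.round(d["xy"]),None if w is None else w.round(3))
E
```

```text
pics
[ 1.55735237e-01  9.87798421e-01 -8.66624767e-04 -2.54260800e-04] 0.0
scene [ 1.13405346 -0.23118076  1.03671857]
dosing_stand 0.86 [346. 247.] [0.722 0.08  0.163]
dosing_wheel 0.64 [363. 207.] [0.656 0.153 0.193]
crank_mid 0.6 [348. 198.] [0.641 0.119 0.225]
tip_lever 0.55 [310. 209.] [0.624 0.033 0.207]
lever_knob 0.54 [332. 186.] [0.563 0.121 0.178]
lever_knob 0.51 [305. 209.] [0.494 0.086 0.004]
kit_box_mid 0.65 [248. 210.] [ 0.436 -0.065  0.007]
kit_box_mid 0.27 [353. 181.] [0.577 0.17  0.189]
mat_mid 0.94 [180. 294.] [ 0.61  -0.308  0.005]
glue_mid 0.82 [278. 263.] [ 0.653 -0.059  0.068]
free_bay 0.84 [327. 168.] [0.381 0.206 0.005]
free_bay 0.66 [357. 157.] [0.436 0.269 0.082]
oil_center 0.66 [349. 246.] [0.722 0.087 0.163]
oil_center 0.54 [359. 159.] [0.442 0.271 0.079]
jar_mid 0.63 [287. 202.] [0.484 0.034 0.052]
jar_mid 0.22 [305. 209.] [0.492 0.087 0.004]
walnut1_center 0.53 [391. 201.] [0.663 0.223 0.187]
walnut1_center 0.36 [348. 248.] [0.725 0.083 0.163]
beech1_center 0.35 [387. 198.] [0.652 0.219 0.187]
chute_lip 0.88 [345. 248.] [0.725 0.077 0.163]
drop_hole 0.82
[... 570 characters left out ...]
5 [285. 176.] [ 0.633 -0.043  0.076]
free_bay 0.9 [175. 275.] [0.417 0.216 0.004]
free_bay 0.73 [219. 177.] [0.623 0.09  0.161]
oil_center 0.79 [147. 269.] [0.437 0.26  0.077]
oil_center 0.73 [177. 274.] [0.417 0.212 0.005]
oil_center 0.2 [222. 180.] [0.618 0.084 0.162]
jar_mid 0.79 [250. 253.] [0.465 0.037 0.055]
jar_mid 0.59 [184. 167.] [0.639 0.153 0.199]
jar_mid 0.29 [216. 147.] [0.679 0.092 0.191]
walnut1_center 0.71 [152. 162.] [0.652 0.218 0.185]
beech1_center 0.71 [176. 201.] [0.575 0.169 0.191]
beech1_center 0.16 [161. 136.] [0.701 0.198 0.192]
chute_lip 0.87 [221. 178.] [0.622 0.086 0.16 ]
chute_lip 0.63 [185. 166.] [0.642 0.151 0.2  ]
drop_hole 0.81 [218. 172.] [0.634 0.092 0.162]
```

View pics/top0.png

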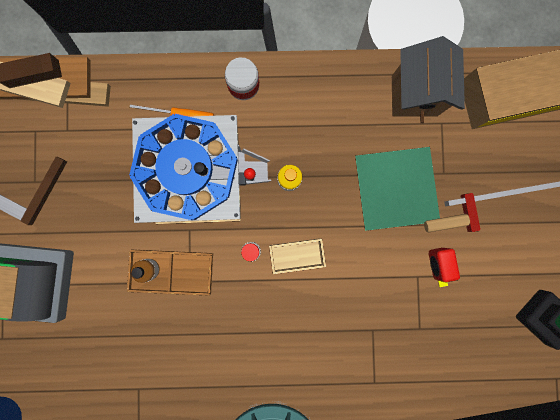

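View pics/scene0.png

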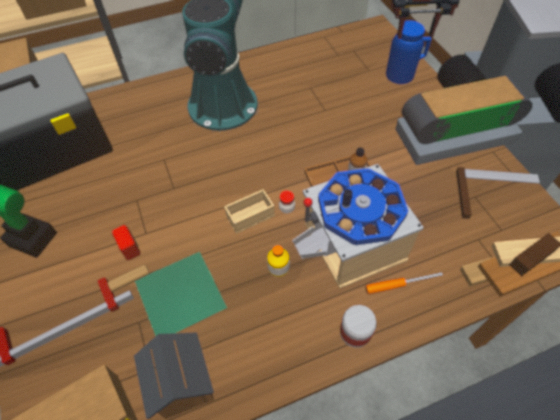

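```bash
python3 - <<'E'
from h import *
c=capture("top"); P=cloud(c); z=P[...,2]; im=c["image"]; hsv=cv2.cvtColor(im,cv2.COLOR_BGR2HSV)
x,y=P[...,0],P[...,1]
win=(x>.45)&(x<.8)&(y>0.0)&(y<.33)
m=win&(z>.155)&(z<.196)
r=cv2.minAreaRect(P[m][:,:2].astype(np.float32)); print("deck",r)
sel=(hsv[...,0]>100)&(hsv[...,0]<125)&(hsv[...,1]>120)&win&(z>.18)
r=cv2.minAreaRect(P[sel][:,:2].astype(np.float32)); print("wheel rect",r, cv2.minEnclosingCircle(P[sel][:,:2].astype(np.float32)), np.median(z[sel]))
def col(lo,hi,w): 
    k=w.copy()
    for i in range(3): k&=(hsv[...,i]>=lo[i])&(hsv[...,i]<=hi[i])
    return k
W=lambda a,b,d,e:(x>a)&(x<b)&(y>d)&(y<e)
k=col((0,150,100),(8,255,255),W(.55,.72,-.02,.12)); print("knob",np.argwhere(k).mean(0)[::-1],P[k].max(0),np.median(P[k],0),k.sum())
k=col((15,120,100),(35,255,255),W(.55,.72,-.15,.02)); print("glue yel",np.argwhere(k).mean(0)[::-1],k.sum())
kk=(z>.03)&W(.57,.7,-.12,0.0); print("glue hi",P[kk].min(0),P[kk].max(0))
k=col((8,150,150),(16,255,255),W(.55,.72,-.15,.02)); print("glue cap",np.argwhere(k).mean(0)[::-1],P[k].mean(0) if k.any() else 0)
k=(z>.04)&(z<.06)&W(.38,.55,-.16,-.0); print("box",cv2.minAreaRect(P[k][:,:2].astype(np.float32)))
k=col((35,60,30),(90,255,255),W(.45,.75,-.5,-.15)); print("mat",cv2.minAreaRect(P[k][:,:2].astype(np.float32)))
k=(z>.015)&(z<.03)&W(.35,.5,.1,.36); r=cv2.minAreaRect(P[k][:,:2].astype(np.float32)); print("caddy",r)
k=(z>.04)&W(.35,.52,.1,.36); print("oil",P[k].min(0),P[k].max(0))
k=(z>.03)&W(.4,.53,.0,.08); print("jar",P[k].min(0),P[k].max(0))
# chute
k=(z>.05)&(z<.13)&W(.55,.72,-.02,.07); print("chute",k.sum()); 
for yy in np.arange(-.015,.07,.01):
    s=k&(abs(y-yy)<.005); 
    if s.any(): print(round(yy,3),x[s].min(),x[s].max(),np.median(z[s]))
k=(z>.1)&W(.55,.75,-.03,.075);print("tall near chute",cv2.minAreaRect(P[k][:,:2].astype(np.float32)))
cv2.imwrite("pics/crop.png",cv2.resize(im[105:235,120:320],None,fx=4,fy=4,interpolation=cv2.INTER_CUBIC))
E
```

```text
deck ((0.6440290808677673, 0.14285042881965637), (0.21107882261276245, 0.24115601181983948), 0.7671262621879578)
wheel rect ((0.6431629657745361, 0.15765327215194702), (0.196280837059021, 0.19505657255649567), 30.95501136779785) ((0.643000066280365, 0.15729482471942902), 0.10503140091896057) 0.18639467193347753
knob [249.14 173.3 ] [0.63008119 0.0359254  0.2418107 ] [0.61987156 0.02624187 0.23706416] 100
glue yel [294.53277972 179.84134615] 2288
glue hi [ 0.6067411  -0.08114116  0.03006561] [ 6.71071961e-01 -4.34962511e-05  9.88855411e-02]
glue cap [289.         177.83333333] [ 0.62746686 -0.05221909  0.09291611]
box ((0.4564836323261261, -0.06794083118438721), (0.06424830853939056, 0.12023785710334778), 6.5684075355529785)
mat ((0.6091228127479553, -0.31245309114456177), (0.1808193176984787, 0.1828874945640564), 5.832066535949707)
caddy ((0.4244839549064636, 0.22526541352272034), (0.19032128155231476, 0.096086785197258), 86.17559051513672)
oil [0.40815283 0.24955996 0.04062119] [0.45724173 0.29903008 0.10354611]
jar [0.45004391 0.01919707 0.03275192] [0.48783899 0.05722653 0.06008332]
chute 634
-0.015 0.623493002646077 0.623493002646077 0.09420276644548319
-0.005 0.6212121062146 0.6710719607403809 0.07133042717419225
0.005 0.620870679615306 0.6756995770222936 0.07353726777946212
0.015 0.6191537357651595 0.6792216141327518 0.07649851814980398
0.025 0.6177747646446811 0.6834494178105339 0.08057499875330712
0.035 0.6164857298179733 0.6874045697560461 0.08444521473935099
0.045 0.6166385854757811 0.6896025985915321 0.08580936762057506
0.055 0.6429319774399159 0.6913070988153694 0.08826243467612023
0.065 0.6364987540551212 0.6364987540551212 0.09039049134075952
tall near chute ((0.6502251029014587, 0.040517572313547134), (0.19877766072750092, 0.06889665126800537), 0.04206943139433861)
```

View pics/crop.png

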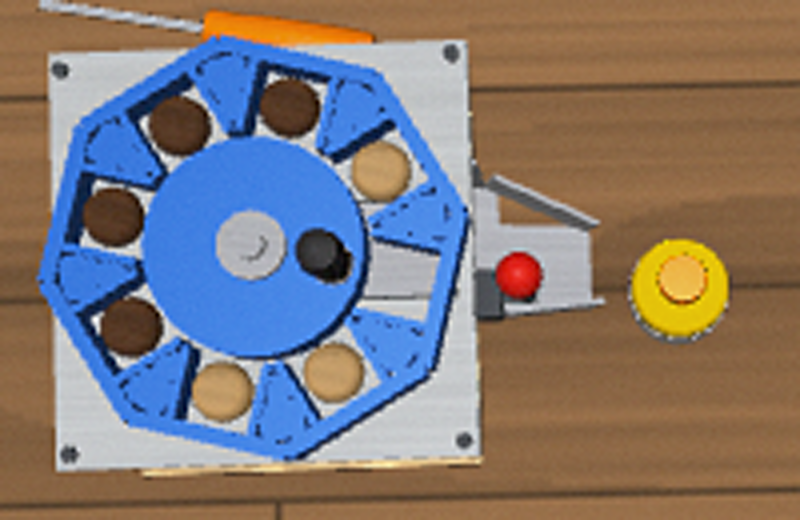

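```bash
cat >> h.py <<'E'
def pick_q(pos,yaw):
    best=None
    for a in (yaw,yaw+np.pi):
        j=inverse_kinematics(list(pos),list(q(a)))
        if j is not None and (best is None or abs(j[5])<best[0]): best=(abs(j[5]),q(a))
    return best[1]
def go(x,y,z,yaw): p=[x,y,z]; move_ptp(p,list(pick_q(p,yaw)))
def line(x,y,z,rate=.15,**k): return servo_line([x,y,z],rate=rate,**k)
E
python3 - <<'E'
from h import *
c=capture("top"); P=cloud(c); hsv=cv2.cvtColor(c["image"],cv2.COLOR_BGR2HSV)
b=np.array([px2w(c,(u/4+120-.4,v/4+105-.4),.162) for u,v in((60,70),(451,52),(69,455),(464,441))]);print("bolts",b.round(4).tolist(),b.mean(0))
e=[b[0]-b[1],b[2]-b[3]]; print("y-axis yaw deg",[np.degrees(np.arctan2(v[1],v[0]))-90 for v in e]); e=[b[0]-b[2],b[1]-b[3]]; print("x-axis",[np.degrees(np.arctan2(v[1],v[0])) for v in e])
print("cap",px2w(c,(290.4,174.5),.095))
k=(P[...,2]>.225)&(abs(P[...,0]-.64)<.08)&(abs(P[...,1]-.158)<.07); print("crank top",P[k].mean(0),k.sum(),(P[k].min(0)+P[k].max(0))/2)
print("knob",px2w(c,(519/4+120-.4,274/4+105-.4),.232))
print("hub",px2w(c,(251/4+120-.4,243/4+105-.4),.195))
k=(P[...,2]>.02)&(P[...,2]<.07)&(abs(P[...,0]-.63)<.06)&(P[...,1]<-.02)&(P[...,1]>-.12);print("glue body",(P[k].min(0)+P[k].max(0))/2,np.ptp(P[k],axis=0))
k=(P[...,2]>.085)&(P[...,2]<.11)&(abs(P[...,0]-.63)<.06)&(P[...,1]<-.02)&(P[...,1]>-.12);print("glue cap",P[k].mean(0),k.sum())
print(pick_q([.63,-.052,.2],0),inverse_kinematics([.63,-.052,.026],list(q(0))),inverse_kinematics([.4214,.179,.03],list(q(0))))
E
```

```text
bolts [[0.7383, 0.2582, 0.162], [0.7435, 0.0618, 0.162], [0.5447, 0.2547, 0.162], [0.5473, 0.0586, 0.162]] [0.64342302 0.15831591 0.162     ]
y-axis yaw deg [np.float64(1.5087744441457147), np.float64(0.7624769972502747)]
x-axis [np.float64(1.0394211014154233), np.float64(0.9148716169260934)]
cap [ 0.63437527 -0.05532309  0.095     ]
crank top [0.63260378 0.11782623 0.23465597] 111 [0.63333573 0.1180062  0.23231154]
knob [0.62083297 0.02606719 0.232     ]
hub [0.64357777 0.1565599  0.195     ]
glue body [ 0.63372743 -0.05398048  0.04529616] [0.05366045 0.05423608 0.04898767]
glue cap [ 0.63448469 -0.05522945  0.09489834] 116
[0.70710678 0.70710678 0.         0.        ] [-1.91564401e-01  6.22293581e-01  1.61296072e+00 -4.44089210e-16
  9.06338353e-01 -1.91564401e-01] [ 2.50617082e-01  4.46843505e-01  2.00699109e+00 -4.44089210e-16
  6.87758058e-01  2.50617082e-01]
```

```bash
python3 - <<'E'
from h import *
move_gripper(.088)
go(.634,-.055,.22,0)
line(.634,-.055,.026,.2)
move_gripper(.04); print("gap",current_finger_gap(),current_grip_force())
line(.634,-.055,.25,.2)
go(.4214,.1789,.25,0)
line(.4214,.1789,.036,.15)
line(.4214,.1789,.0315,.03,contact_N=3)
print(current_position(),current_force())
move_gripper(.088)
line(.4214,.1789,.25,.2)
move_ptp([.43,-.2,.3],list(q(0)))
c=capture("top"); P=cloud(c); cv2.imwrite("pics/top1.png",c["image"])
k=(P[...,2]>.085)&(abs(P[...,0]-.42)<.08)&(abs(P[...,1]-.179)<.05);print("glue cap",P[k].mean(0))
k=(P[...,2]>.04)&(P[...,2]<.06)&(abs(P[...,0]-.46)<.09)&(P[...,1]>-.17)&(P[...,1]<0.012); print("box",cv2.minAreaRect(P[k][:,:2].astype(np.float32)))
print(current_clock())
E
```

```text
gap 0.05500511865850328 30.000573280267417
[0.42300805 0.17906392 0.0333663 ] [0.20892928 0.16823443 5.43561464]
glue cap [0.42347471 0.16369154 0.09919531]
box ((0.45646464824676514, -0.06791450083255768), (0.06406477838754654, 0.12013932317495346), 6.41148042678833)
14.0083
```

View pics/top1.png

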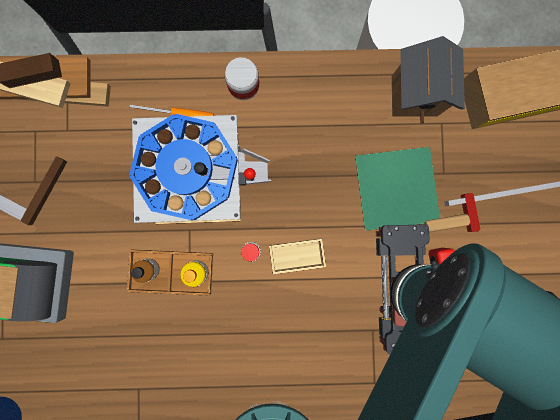

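```bash
python3 - <<'E'
from h import *
c=capture("top"); P=cloud(c)
s=capture("scene")
a=cv2.resize(c["image"][240:300,120:220],None,fx=6,fy=6,interpolation=cv2.INTER_CUBIC)
b=cv2.resize(s["image"][130:190,280:380],None,fx=6,fy=6,interpolation=cv2.INTER_CUBIC)
cv2.imwrite("pics/glue.png",cv2.resize(np.vstack([a,b]),None,fx=.8,fy=.8))
hsv=cv2.cvtColor(c["image"],cv2.COLOR_BGR2HSV)
y=(hsv[...,0]>18)&(hsv[...,0]<33)&(hsv[...,1]>180)&(abs(P[...,0]-.42)<.06)&(abs(P[...,1]-.179)<.06)
for lo in np.arange(.02,.11,.01):
    k=y&(P[...,2]>lo)&(P[...,2]<=lo+.01)
    if k.any(): print(lo.round(2),k.sum(),((P[k].min(0)+P[k].max(0))/2).round(4),np.ptp(P[k],axis=0).round(3))
E
```

```text
0.05 17 [0.4227 0.1646 0.0571] [0.053 0.055 0.006]
0.06 174 [0.423  0.1648 0.065 ] [0.053 0.053 0.01 ]
0.07 169 [0.4217 0.1657 0.0748] [0.044 0.044 0.01 ]
0.08 12 [0.4237 0.1618 0.0834] [0.024 0.022 0.007]
0.09 48 [0.4233 0.167  0.0975] [0.023 0.021 0.005]
0.1 37 [0.4226 0.1654 0.1018] [0.021 0.023 0.003]
```

View pics/glue.png

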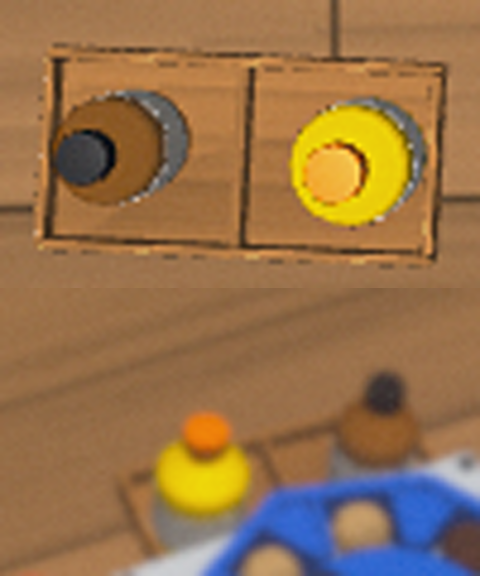

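```bash
cat >> h.py <<'E'
HUB=np.array([.6434,.158]); SY=np.radians(1.); CH=np.array([np.sin(SY),-np.cos(SY)]); SX=np.array([np.cos(SY),np.sin(SY)])
def box(c,lo=.04,hi=.06,w=None):
    P=cloud(c); k=(P[...,2]>lo)&(P[...,2]<hi)
    x0,x1,y0,y1=w; k&=(P[...,0]>x0)&(P[...,0]<x1)&(P[...,1]>y0)&(P[...,1]<y1)
    return cv2.minAreaRect(P[k][:,:2].astype(np.float32))
E
python3 - <<'E'
from h import *
a=np.radians(6.4); d=np.array([-np.sin(a),np.cos(a)]); g=np.array([.4565,-.068])-.03*d
Q=list(q(a)); Q2=list(q(SY))
move_ptp([*g,.13],Q); line(*g,.016,.15)
move_gripper(.045); print("gap",current_finger_gap())
line(*g,.13,.2)
T=HUB+.198*CH+.03*CH; O=T+.065*CH
move_ptp([*O,.13],Q2); line(*O,.021,.15); line(*T,.021,.1)
print(line(*T,.0155,.03,contact_N=3),current_position())
move_gripper(.086)
line(*T,.06,.15); line(*O,.2,.2)
move_ptp([.43,-.2,.3],Q2)
c=capture("top"); cv2.imwrite("pics/top2.png",c["image"][90:270,100:420].repeat(2,0).repeat(2,1))
print(box(c,w=(.55,.75,-.14,-.01)),"want mid",HUB+.198*CH,current_clock())
E
```

```text
gap 0.06419506628757198
True [ 0.64815044 -0.07075939  0.0162678 ]
((0.6473734378814697, -0.05529381334781647), (0.06433052569627762, 0.09041255712509155), 0.875802755355835) want mid [ 0.64685558 -0.03996984] 22.7167
```

View pics/top2.png

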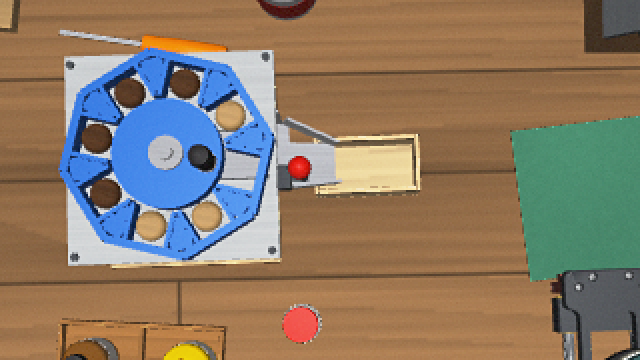

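```bash
cat >> h.py <<'E'
def turn(a0,a1,z=.207,hub=HUB):
    pt=lambda a: hub+.040*np.array([np.cos(np.radians(a)),np.sin(np.radians(a))])
    p=pt(a0); Q=list(pick_q([*p,.27],np.radians(a0+90)))
    move_gripper(.05); move_ptp([*p,.29],Q); line(*p,z,.12)
    move_gripper(.01); print("crank gap",current_finger_gap())
    n=int(np.ceil(abs(a1-a0)/7.5))
    for a in np.linspace(a0,a1,n+1)[1:]: line(*pt(a),z,.06)
    print("F",np.round(current_force(),1))
    move_gripper(.05); line(*pt(a1),.29,.2)
def away(): move_ptp([.43,-.2,.3],list(q(SY)))
def look(name=None):
    c=capture("top"); P=cloud(c); hsv=cv2.cvtColor(c["image"],cv2.COLOR_BGR2HSV)
    w=(abs(P[...,0]-HUB[0])<.12)&(abs(P[...,1]-HUB[1])<.12)
    m=w&(P[...,2]>.18)&(hsv[...,0]>100)&(hsv[...,0]<125)&(hsv[...,1]>120)
    r=cv2.minAreaRect(P[m][:,:2].astype(np.float32)); e=(r[2]+89+22.5)%45-22.5
    print("wheel c",np.round(r[0],4),"pocket angle error vs chute deg",round(e,2))
    b=box(c,w=(.54,.78,-.16,-.01)); print("box",np.round(b[0],4),np.round(b[1],4),round(b[2],2),"outer y",(b[0][1]-max(b[1])/2))
    print("t",current_clock())
    if name: cv2.imwrite(f"pics/{name}.png",c["image"][90:270,100:420].repeat(2,0).repeat(2,1))
    return c
E
python3 - <<'E'
from h import *
turn(-104.2,-179); away(); look("t1")
E
```

```text
crank gap 0.02154307857948748
F [0.9 1.  5.8]
wheel c [0.6436 0.1573] pocket angle error vs chute deg -2.04
box [ 0.6476 -0.0553] [0.0647 0.0906] 0.97 outer y -0.10059385746717453
t 31.4917
```

View pics/t1.png

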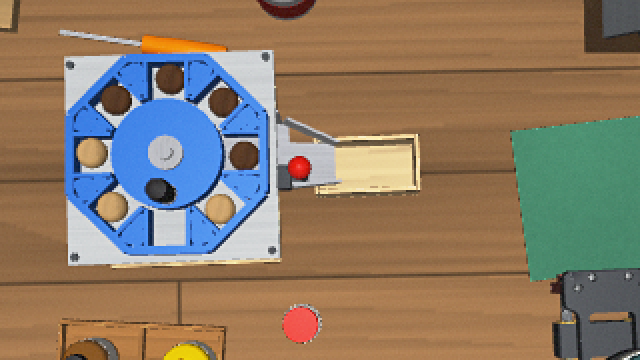

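```bash
cat >> h.py <<'E'
KN=np.array([.6208,.0262]); 
def tip(end=1.1):
    H=.157
    def tcp(th):
        dx=.072*np.sin(th)-.011*np.cos(th)-.0135; z=H+.072*np.cos(th)+.011*np.sin(th)-.006*np.cos(th)
        return [*(KN+dx*SX),z]
    s=tcp(0); s[0]-=.015
    move_gripper(0.0)
    move_ptp([s[0],s[1],.29],list(q(SY))); line(*s,.15)
    f0=np.array(current_force())
    for th in np.linspace(0,end,9):
        if line(*tcp(th),.08,contact_N=14): print("contact at",th)
    sleep(.3); print("F",np.round(np.array(current_force())-f0,1), "TCP",np.round(current_position(),4),"want",np.round(tcp(end),4))
    sleep(.7)
    for th in np.linspace(end,0,6): line(*tcp(th),.1)
    line(*s,.1); line(s[0],s[1],.29,.2)
E
python3 - <<'E'
from h import *
tip(); away(); look("t2")
E
```

```text
F [-1.9 -1.2 -0.6] TCP [0.6661 0.027  0.1968] want [0.6665 0.027  0.1967]
wheel c [0.6435 0.1573] pocket angle error vs chute deg -1.87
box [ 0.6474 -0.0554] [0.0652 0.0899] 0.24 outer y -0.10038187727332115
t 41.2167
```

View pics/t2.png

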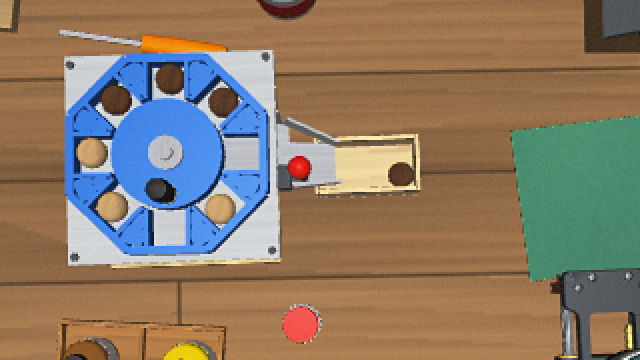

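```bash
cat >> h.py <<'E'
def state(c):
    P=cloud(c); hsv=cv2.cvtColor(c["image"],cv2.COLOR_BGR2HSV).astype(int)
    out=[]
    for i in range(8):
        a=np.radians(-89+45*i); u,v=w2px(c,[*(HUB+.072*np.array([np.cos(a),np.sin(a)])),.185]).astype(int)
        h=np.median(hsv[v-3:v+4,u-3:u+4].reshape(-1,3),0); out.append("W" if h[2]<110 and h[1]>80 else "B" if h[1]>80 else "-")
    b=box(c,w=(.54,.78,-.16,-.01)); oy=b[0][1]-max(b[1])/2
    a=(b[2]+45)%90-45
    return "".join(out), abs(b[0][0]-.647)<.006 and abs(oy+.1)<.01 and abs(a-1)<5, b
def err(c):
    P=cloud(c); hsv=cv2.cvtColor(c["image"],cv2.COLOR_BGR2HSV)
    w=(abs(P[...,0]-HUB[0])<.12)&(abs(P[...,1]-HUB[1])<.12)
    m=w&(P[...,2]>.18)&(hsv[...,0]>100)&(hsv[...,0]<125)&(hsv[...,1]>120)
    r=cv2.minAreaRect(P[m][:,:2].astype(np.float32)); return (r[2]+89+22.5)%45-22.5
E
python3 - <<'E'
from h import *
c=capture("top"); print(state(c))
turn(-180.9,-224); away(); c=look(); s=state(c); print(s)
if s[0][0]=="W" and s[1] and abs(err(c))<3: tip(); away(); c=look("t3"); print(state(c))
E
```

```text
('-WWWBB-B', True, ((0.6475257277488708, -0.05526695027947426), (0.0644599124789238, 0.09051264822483063), 1.0210896730422974))
crank gap 0.022145883546170562
F [-0.   1.4  4.8]
wheel c [0.6434 0.1578] pocket angle error vs chute deg -0.92
box [ 0.6475 -0.0554] [0.0893 0.0654] 89.75 outer y -0.1000206209719181
t 49.3667
('WWWBB-B-', True, ((0.6475420594215393, -0.055366214364767075), (0.08930881321430206, 0.06539545208215714), 89.7459716796875))
F [-5.2 -0.4  1.7] TCP [0.6661 0.027  0.1968] want [0.6665 0.027  0.1967]
wheel c [0.6434 0.1579] pocket angle error vs chute deg -0.61
box [ 0.641  -0.0726] [0.0645 0.1199] 1.12 outer y -0.13250000402331352
t 59.0917
('-WWBB-B-', False, ((0.6410072445869446, -0.07255898416042328), (0.06450588256120682, 0.11988203972578049), 1.124218463897705))
```

View pics/t3.png

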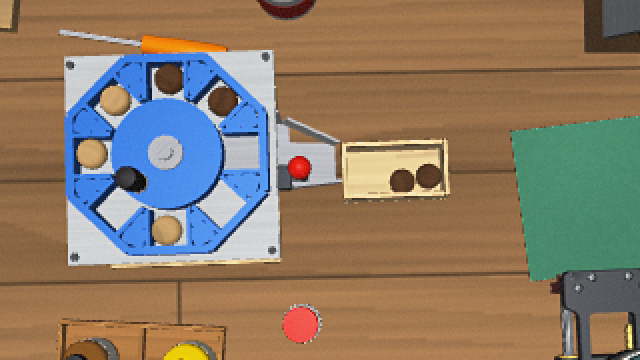

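```bash
python3 - <<'E'
from h import *
Q=list(q(SY)); g=np.array([.641,-.0726])+.03*CH; T=HUB+.198*CH+.03*CH
move_gripper(.086)
move_ptp([*g,.13],Q); line(*g,.016,.12); move_gripper(.045); print("gap",current_finger_gap())
line(*g,.021,.05); g2=T+.0326*CH; line(*g2,.021,.05); line(*T,.021,.05); line(*T,.0155,.03,contact_N=3)
move_gripper(.086); line(*T,.06,.15); line(*(T+.06*CH),.2,.2); away()
c=look(); s=state(c); print(s)
if s[1]:
    turn(-224.7,-269); away(); c=look(); s=state(c); print(s)
    if s[0][0]=="W" and s[1] and abs(err(c))<3: tip(); away(); c=look("t4"); print(state(c))
E
```

```text
gap 0.06363034649749877
wheel c [0.6434 0.1579] pocket angle error vs chute deg -0.24
box [ 0.6474 -0.0553] [0.0644 0.0905] 0.87 outer y -0.10060853883624077
t 67.6333
('-WWBB-B-', True, ((0.6473972797393799, -0.05534809082746506), (0.06435208767652512, 0.09052089601755142), 0.8694187998771667))
crank gap 0.021685244525982545
F [-0.1  0.4  4.9]
wheel c [0.643  0.1575] pocket angle error vs chute deg -0.79
box [ 0.6471 -0.0554] [0.0645 0.0905] 0.8 outer y -0.1005789004266262
t 75.75
('WWBB-B--', True, ((0.6471302509307861, -0.05535169690847397), (0.0645100399851799, 0.09045440703630447), 0.7987236380577087))
F [-2.1  0.4 -0.8] TCP [0.6661 0.027  0.1968] want [0.6665 0.027  0.1967]
wheel c [0.643  0.1574] pocket angle error vs chute deg -0.45
box [ 0.6476 -0.0553] [0.0646 0.0904] 0.75 outer y -0.10051679983735085
t 85.475
('-WBB-B--', True, ((0.6475833654403687, -0.055337317287921906), (0.06462489068508148, 0.09035896509885788), 0.7481790781021118))
```

View pics/t4.png

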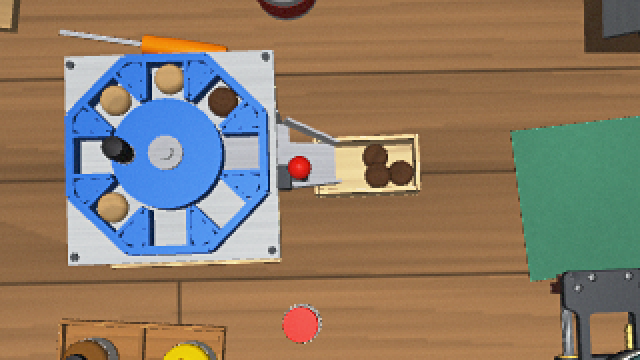

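Three walnut balls are in the box (around 385,165), and one is left in the wheel (222,101).

```bash
python3 - <<'E'
from h import *
turn(-269.6,-314); away(); c=look(); s=state(c); print(s)
if s[0][0]=="W" and s[1] and abs(err(c))<3: tip(); away(); c=look("t5"); print(state(c))
E
```

```text
crank gap 0.021573599099999268
F [ 0.1 -0.9  5.4]
wheel c [0.6428 0.1572] pocket angle error vs chute deg -1.69
box [ 0.6473 -0.0551] [0.0642 0.0901] 0.89 outer y -0.10020873695611954
t 93.85
('WBB-B---', True, ((0.6473126411437988, -0.05514869838953018), (0.06415063142776489, 0.09012007713317871), 0.8945831060409546))
F [-3.7  0.4 -0.1] TCP [0.666  0.027  0.1968] want [0.6665 0.027  0.1967]
wheel c [0.6432 0.1577] pocket angle error vs chute deg -0.84
box [ 0.6473 -0.0553] [0.0642 0.09  ] 0.45 outer y -0.10035541653633118
t 103.575
('-BB-B---', True, ((0.6472724080085754, -0.055336810648441315), (0.06422019004821777, 0.09003721177577972), 0.45460623502731323))
```

View pics/t5.png

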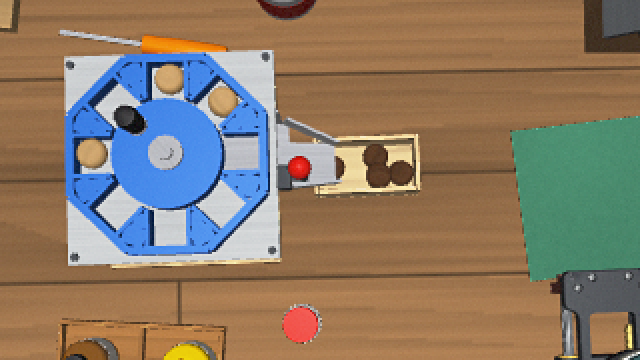

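```bash
python3 - <<'E'
from h import *
Q=list(q(SY)); T=HUB+.198*CH+.03*CH; O=T+.07*CH; M=np.array([.6091,-.3125])+.03*CH
move_gripper(.086); move_ptp([*(T+.05*CH),.15],Q); line(*T,.06,.15); line(*T,.016,.08)
move_gripper(.045); print("gap",current_finger_gap())
line(*T,.020,.04); line(*O,.020,.08); line(*O,.09,.08)
line(*M,.09,.12); line(*M,.024,.08); print(line(*M,.018,.02,contact_N=3),current_position())
move_gripper(.086); line(*M,.2,.15); move_ptp([.43,-.05,.35],Q)
c=capture("top"); cv2.imwrite("pics/fin.png",c["image"])
print(box(c,lo=.043,hi=.065,w=(.5,.72,-.42,-.2)),current_clock())
capture("scene"); cv2.imwrite("pics/fin_s.png",capture("scene")["image"])
E
```

```text
gap 0.06383573972445912
True [ 0.6102609  -0.3429311   0.01937643]
((0.6092935800552368, -0.312765508890152), (0.06449107825756073, 0.12107054144144058), 0.7121652364730835) 116.8333
```

View pics/fin.png

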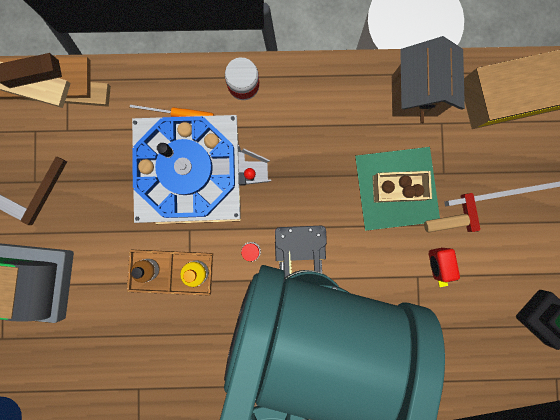

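View pics/fin_s.png

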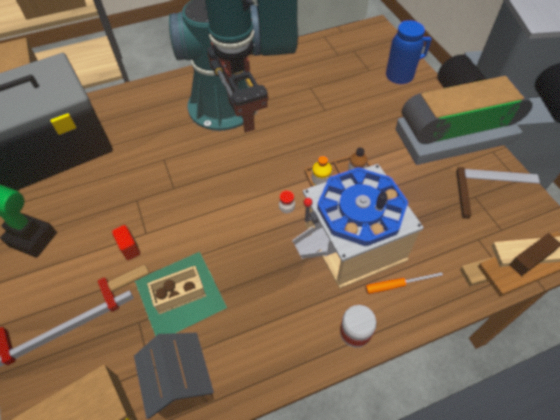

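The box (403,186) is in the middle of the mat with four walnut balls in it. The glue, oil bottle and jar are standing, the lever is upright, and three beech balls are still in the wheel.

```bash
python3 -c "
from bench import *
print(close_job())"
```

```text
the job is handed in; nothing more can be done
None
```

The job is done and handed in at about 117 s: all four walnut balls are in the kit box in the middle of the green mat, the three beech balls are still in the wheel, the glue bottle stands in the free bay (about 14 mm off its centre), the lever is upright, and the oil bottle and screw jar are standing; the box was knocked about 3 cm out partway through and I put it back before the third ball.

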